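Tare the beaker and hold the snail vivarium's sagging-bolt gate ajar

TASK

We are about to weigh a snail: first stand the blue beaker gently and upright in the centre of the balance pan and let go of it, so the balance can be tared. Then take the brass knob of the vivarium's barrel bolt, lift the sagging bolt over the keeper's bent-up lip while drawing it back all the way, and pull the self-closing gate about a hand's width (8 cm at its free edge) ajar. Finish while still gripping the knob and holding the gate steady like that, with the beaker still on the pan and the jar, dishes and kit case left where they are.

Things in the scene. Friction and masses are not known exactly. Their poses are not given: they have to be found in the camera images.
- beaker_center (a point): centre (half-way up, 40 mm above its foot) of the loose blue plastic beaker: open cup, 62 mm across the rim and slightly narrower at the foot, 80 mm high, wall 3 mm, about 90 g, empty, standing upright on the bench
- pan_top (a point): centre of the top face of the balance's round steel pan, 120 mm across, 77 mm above the bench when empty. The pan rides on a soft upright spring (300 N/m: the beaker sinks it about 3 mm). The white balance body below it is 210 x 165 mm and 52 mm high, with a grey display strip beside the pan
- pan (a joint): how far the sprung pan is pressed down, m: 0 empty, stop at 0.012; it must not be driven near the stop
- knob (a point): grip point of the bolt's brass knob: middle of a level neck 10 mm thick, 34 mm long, standing out of the gate's front, 42 mm before its face, 172 mm above the bench (cage top: 207); an 18 mm ball ends it 21 mm further out. x: level, into the cage, square to the gate; y: along the bolt, nose to tail, the way it is drawn (0.06 rad off level while sagging); z up. Moves with bolt and gate
- bolt_lift: the steel bolt, 16 mm thick, 145 mm long, 240 g. Origin at its tail, 90 mm behind the knob; axes as knob. Worn, it droops 0.06 rad about its tail; it lifts by 12 mm at most at the knob (weight felt there: 2 N). A notch under its nose sits over the keeper's bent-up lip: it can be drawn only with the knob raised over 5 mm (8 to 9 is good), kept up for the first 30 mm of draw
- bolt_draw (a joint): how far the bolt is drawn back out of the keeper, m: 0 to 0.003 at the start (shot), 0.045 fully drawn (stop). Friction about 1.5 N; it stays where it is left. The nose leaves the keeper on the cage's right-hand post at about 0.028
- gate (a joint): opening angle of the gate, rad: 0 shut, grows as its free (right) edge comes out towards the robot, turning clockwise seen from above. The free edge is 268 mm from the hinge: 0.30 rad is a gap of 8 cm. Sprung hinges shut it when let go (0.3 N m at shut, 0.48 N m at 0.30 rad)
- gate_hinge (a point): on the upright hinge axis, left edge of the gate's front face, 178 mm above the bench. x: level, into the cage, square to the gate; y: along the gate, away from its free edge; z up. Turns with the gate, a timber frame 268 mm wide, 18 thick, 28 to 192 mm above the bench. The knob is 245 mm along -y from it when shot, 200 mm drawn, and 42 mm in front. The cage behind is 300 mm deep, 340 wide
- jar_center (a point): centre of a loose amber glass jar with a black lid, 60 mm across, 85 mm high, 220 g; leave it alone
- petri_center (a point): centre of a loose stack of three clear culture dishes, 90 mm across, 43 mm high in all; leave it alone
- kit_center (a point): centre of a loose black dissecting-kit case, 110 x 200 x 28 mm, 450 g; leave it alone

How it is judged:
By the outcome, as a careful person would: the job done as asked, in the order asked, and still so for the second after the job is handed in, while the arm keeps its last pose, push and grip.
It also fails if it takes over 54 s, if anything falls off the work surface, if the arm or the gripper's body presses on something with over 40 N, if the wrist force passes 120 N, or if a joint passes its speed limit or range.

ROBOT

A 6-joint arm with a two-finger parallel gripper is mounted at the origin on the work surface. World frame = base frame: x ahead of the robot, y to its left, z up, the work surface at z = 0. Lengths are in m, angles in rad, forces in N, time in s.
With the tool pointing down it reaches from about 0.35 to 0.875 m from the base axis. Payload 4.2 kg.
Tool frame: the origin (TCP) lies on the centre line of the jaws, within the pads' length; the fingertips stand 11 mm ahead of it and the grasp point (between the pads) lies 8 mm behind it; z points along the fingers, x is the direction in which the jaws open and shut, and the axes are right-handed (so a half turn about z gives the same grasp; the last joint's range is limited). The gripper opens to 87 mm and grips with 3 to 60 N. Pads are 19 mm wide; open, the fingers measure 117 mm over their backs; the gripper's body (75 mm by 190 mm) begins 51 mm behind the grasp point.
Start: joints at [1.434, 0.385, 0.008, 0, -1.194, -0.259], TCP at [0.241, 0.577, 0.234] pointing down, gripper open.
Joint ranges: [-3.14, 3.14], [-1.21, 2.06], [-1.07, 1.41], [-3.16, 2.05], [-2.99, -0.16], [-3.1, 3.1]. Speed limits (rad/s): [2.79, 2.79, 3.14, 3.14, 3.14, 3.14].

INTERFACE

Orientations are given as [roll, pitch, yaw] about the fixed x, y, z axes, in that order (R = Rz(yaw) Ry(pitch) Rx(roll)).
In Python, from cell import r, viewer, workorder gives the robot as it stands. The module is installed in compiled form; this text tells all that it offers.
- The arm moves only by the tool carry_out, never from a script. Its argument "commands" is text: rows parted by semicolons, each of 5 numbers parted by spaces: the shift along the tool's x, y, z in m, then the turn about the tool's z in rad, then the finger opening in m, from 0 to 0.087. A call has exactly 10 rows; each row shifts and turns the commanded pose from where the row before left it, along the tool's axes as they then stand; what a row does not reach is not made up. A row lasts 1/10 s, in which the tool goes at most 50 mm and 8.59 degrees, less where a joint would pass 70% of its speed; a pose out of reach is approached as far as the arm can. A call with a gripper value outside its range is refused whole. The fingers move at their own pace and stop on an object; "force" is the grip in N (left out, the last holds). Time passes only in rows, so rows that do not move let the fingers close, or fill a call up. It gives the time, the measured TCP pose, the force and the opening at its end, in the units of the state.
- r.get_obs(): the state, without advancing time (a new reading comes with each control period).
- viewer.get_image(name): name is "scene" or "top" or "wrist"; returns (picture, depth): 420x560x3 uint8, red, green, blue; 420x560 float32, m along the optical axis (not along the pixel's ray), 0 where there is no reading.
- viewer.get_calibration(name): a dict with "vfov" (degrees; the focal length in pixels is half the picture's height over the tangent of half this angle, whatever the lens; pixels are square), "cx", "cy" (the principal point, pixels), "camera_from_world" (4x4, takes a point from world to camera coordinates). Camera axes: x right, y up, looking along -z (the intrinsics and any distortion apply to the point x, -y, -z); pixel columns grow to the right and rows downward; lengths in m; the calibration is good to about 2 mm. A picture is of the moment at which its call begins: read the wrist's pose just before it. get_calibration takes no time and is no camera call; for the wrist camera it gives the pose at the moment of the call.
- workorder.sign_off(): hands the job in, once; it reports no verdict.
The state is a dict: "t": time; "joint_pos": joint angles; "joint_vel": joint speeds; "joint_torque": joint torques, N m; "tool_pos": TCP position; "tcp_rot": TCP orientation; "force": force on the tool from outside, world axes, zero at the start; "wrist_torque": the same for the moment, N m; "width": opening from 0.0 (shut) to 1.0 (fully open).
Only numpy, scipy, OpenCV 4.12 (cv2) and the standard library are available. Lean on these libraries where they do the work, as an engineer would, in place of code of your own. Each camera call takes 0.05 s, during which the arm holds its last target.

## Working session

There is one attempt and no reset: what is moved stays moved. The work goes in short steps, Python scripts to look and compute and a tool call to move; the robot and the scene stay as the last step left them, time stands still between calls to the robot, and variables do not carry over. Pictures are saved under pics/ and viewed, and the job is handed in when it is done.

Besides the shell and the picture viewer there is one more tool, called after "Request:" by a JSON object that holds its "op" and its "data". carry_out: Moves the arm, as the interface text tells. Its arguments: {"type":"object","properties":{"commands":{"type":"string"},"force":{"type":"number"}},"required":["commands"]}

```bash
mkdir -p pics; ls; cat > h.py <<'E'
import numpy as np, cv2
from cell import r, viewer, workorder
def shot(n,tag):
    c=viewer.get_calibration(n); im,d=viewer.get_image(n)
    cv2.imwrite(f'pics/{tag}.png',im[:,:,::-1]); np.savez(f'pics/{tag}.npz',im=im,d=d,**{k:np.array(v) for k,v in c.items() })
    return im,d,c
E
python3 - <<'E'
from h import *
o=r.get_obs();print(o)
for n in ['scene','top','wrist']:
    im,d,c=shot(n,n+'0');print(n,c)
E
```

```text
pics
{'t': 0.0, 'joint_pos': array([ 1.43358404e+00,  3.85561605e-01,  6.65700534e-03, -5.19661503e-04,
       -1.19400919e+00, -2.58568805e-01]), 'joint_vel': array([-0.0013691 ,  0.00126823, -0.00038217, -0.00209659, -0.00077966,
        0.0007121 ]), 'joint_torque': array([ 1.73735876e-03, -3.90670109e+01,  1.87409753e+01,  4.21989307e+00,
        1.10375145e-02, -1.74641277e-04]), 'tool_pos': array([0.24072828, 0.57616082, 0.23246567]), 'tcp_rot': array([-3.14151796e+00, -2.17057203e-03, -1.96676921e+00]), 'force': array([ 0.08974952, -0.36825991, -0.9597649 ]), 'wrist_torque': array([ 0.03527184, -0.01366853, -0.01666219]), 'width': 1.0004651296981972}
scene {'vfov': 50.31756214736309, 'cx': 277.12874801955843, 'cy': 202.41893951807143, 'camera_from_world': array([[ 0.1510724 ,  0.98849527, -0.00736434, -0.00569318],
       [-0.57057532,  0.09328014,  0.81593052,  0.23139062],
       [ 0.80723041, -0.11906267,  0.57810306, -1.7927146 ],
       [ 0.        ,  0.        ,  0.        ,  1.        ]])}
top {'vfov': 52.154726739354004, 'cx': 274.8850400241692, 'cy': 206.51888327478855, 'camera_from_world': array([[ 1.14449037e-02, -9.99932294e-01,  2.10281971e-03,
        -8.91870347e-02],
       [ 9.91764561e-01,  1.16196433e-02,  1.27546223e-01,
        -5.89316180e-01],
       [-1.27562021e-01,  6.25747827e-04,  9.91830398e-01,
        -1.17752594e+00],
       [ 0.00000000e+00,  0.00000000e+00,  0.00000000e+00,
         1.00000000e+00]])}
wrist {'vfov': 66.43144473879539, 'cx': 277.0473549768598, 'cy': 211.01987265174728, 'camera_from_world': array([[-0.38609607, -0.92245588,  0.00223109,  0.62551932],
       [ 0.89370043, -0.37465744, -0.24684277,  0.0302428 ],
       [ 0.22853746, -0.0933111 ,  0.96905298, -0.38995928],
       [ 0.        ,  0.        ,  0.        ,  1.        ]])}
```

View pics/scene0.png

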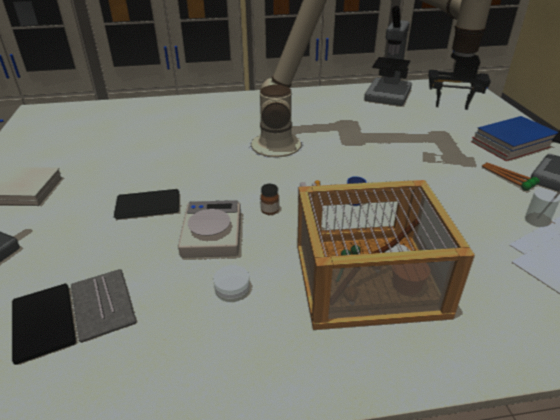

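View pics/top0.png

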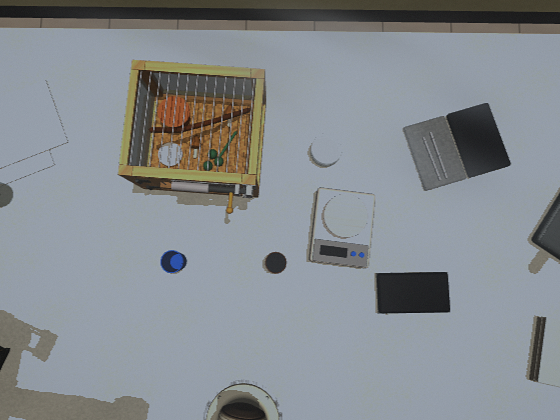

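View pics/wrist0.png

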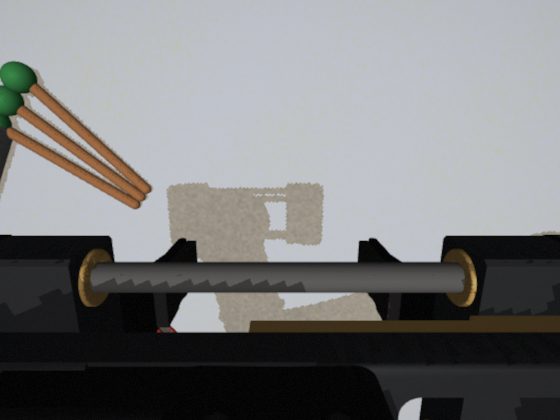

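The top view shows the beaker at (173,261), the pan at (346,215), the jar at (275,263) and the knob neck near (230,200). The gate faces the robot with its free edge on the right.

```bash
cat >> h.py <<'E'
class V:
    def __init__(s,tag):
        z=np.load(f'pics/{tag}.npz'); s.im=z['im'];s.d=z['d'];s.T=z['camera_from_world'];s.cx=float(z['cx']);s.cy=float(z['cy']);s.f=210/np.tan(np.radians(float(z['vfov']))/2)
        s.keys=list(z.keys())
        s.R=s.T[:3,:3]; s.o=-s.R.T@s.T[:3,3]
    def ray(s,u,v):
        return s.R.T@np.array([(u-s.cx)/s.f,-(v-s.cy)/s.f,-1.])
    def plane(s,u,v,z):
        q=s.ray(u,v); return s.o+q*(z-s.o[2])/q[2]
    def cloud(s):
        v,u=np.mgrid[:420,:560]; c=np.stack([(u-s.cx)/s.f*s.d,-(v-s.cy)/s.f*s.d,-s.d],-1)
        return (c-s.T[:3,3])@s.R
    def px(s,p):
        c=s.T[:3,:3]@np.asarray(p)+s.T[:3,3]; return s.cx+s.f*c[0]/-c[2], s.cy-s.f*c[1]/-c[2]
E
python3 - <<'E'
from h import *
for t in ['top0','scene0']:
    v=V(t);print(v.keys);P=v.cloud()
    for u,w in ([(450,330),(100,330),(500,250),(300,100),(346,215),(275,263)] if t=='top0' else [(100,250),(270,350),(209,222)]): print(u,w,P[w,u].round(4))
v=V('top0');P=v.cloud()
hsv=cv2.cvtColor(v.im,cv2.COLOR_RGB2HSV)
# beaker
m=((P[...,2]>.07)&(P[...,2]<.09)); b=np.zeros_like(m);b[235:290,150:200]=1
ys,xs=np.where(m&b);p=P[ys,xs];print('beaker rim pts',len(p),p.min(0),p.max(0),(p.min(0)+p.max(0))/2)
bm=((hsv[...,0]>105)&(hsv[...,0]<130)&(hsv[...,1]>120)&b).astype(np.uint8)
c=max(cv2.findContours(bm,0,2)[0],key=cv2.contourArea);print('ell',cv2.fitEllipse(c))
# pan
b=np.zeros_like(m);b[185:275,300:385]=1
m=((P[...,2]>.068)&(P[...,2]<.085)&b);ys,xs=np.where(m);p=P[ys,xs];print('pan',len(p),p.min(0),p.max(0),(p.min(0)+p.max(0))/2,p.mean(0),np.median(p[:,2]))
for nm,(x0,x1,y0,y1) in dict(knob=(222,240,185,220)).items():
    for yy in range(y0,y1,2): print(yy,[(int(P[yy,xx,2]*1000)) for xx in range(x0,x1)])
for n,(a,bb,c_,d_) in dict(beak=(150,200,240,285),cage=(115,275,160,230)).items():
    cv2.imwrite(f'pics/c_{n}.png',cv2.resize(v.im[c_:d_,a:bb,::-1],None,fx=5,fy=5,interpolation=2))
E
```

```text
['im', 'd', 'vfov', 'cx', 'cy', 'camera_from_world']
450 330 [ 2.499e-01 -5.802e-01 -2.000e-04]
100 330 [ 0.2386  0.4068 -0.0025]
500 250 [ 0.4763 -0.7346 -0.0018]
300 100 [ 9.203e-01 -1.545e-01 -3.000e-04]
346 215 [ 0.564  -0.2767  0.0789]
275 263 [ 0.4318 -0.0844  0.0829]
['im', 'd', 'vfov', 'cx', 'cy', 'camera_from_world']
100 250 [ 0.546  -0.5916 -0.0014]
270 350 [ 0.9574 -0.1567 -0.0016]
209 222 [ 0.5656 -0.2743  0.0757]
beaker rim pts 114 [0.40460578 0.16557485 0.0700509 ] [0.46351036 0.22571381 0.08488342] [0.43405807 0.19564433 0.07746716]
ell ((171.61074829101562, 261.1102600097656), (21.811689376831055, 22.786584854125977), 70.63258361816406)
pan 1478 [ 0.50646495 -0.33309325  0.06952579] [ 0.62255719 -0.21631754  0.08492628] [ 0.56451107 -0.2747054   0.07722603] [ 0.56358628 -0.27432812  0.07690386] 0.07683613118179934
185 [174, 178, 175, 176, 176, 185, 178, 181, 181, 182, 185, 183, 188, 198, 196, 201, 195, 191]
187 [180, 178, 178, 177, 181, 180, 182, 179, 175, 181, 177, 178, 175, 196, 200, 196, 200, 159]
189 [180, 177, 179, 184, 182, 180, 184, 180, 178, 185, 182, 179, 180
[... 448 characters left out ...]
 -3, -1, 1, 175, 179, 174, 1243, -4, 0, -1, -1, 1, 1, -1, 0]
203 [-1, 2, -1, 0, -1, -3, 175, 176, 176, 175, 0, 0, -1, -2, 0, 2, 0, 0]
205 [2, -1, 4, 0, 1, 0, 174, 176, 177, 169, 2, 3, 0, 5, -1, 2, -1, 3]
207 [2, -6, -2, 1, 0, 177, 177, 177, 177, 174, 0, 2, -2, -1, -7, 1, 1, -2]
209 [-1, 0, 0, -4, 177, 182, 182, 180, 180, 180, 174, 6, 2, 1, 0, 1, -1, 1]
211 [0, -2, 1, -3, 177, 178, 178, 179, 182, 179, 1243, 0, 3, 0, -1, -2, 2, 0]
213 [0, 0, 0, -1, 4, -2, 176, 176, 170, -2, 2, -3, -1, -1, 0, -5, 1, 0]
215 [-2, 2, 0, 1, 1, 1, -1, -1, 0, -4, -2, -1, -1, -3, 0, 0, -1, 0]
217 [-1, 0, 1, -2, 1, -3, 0, 0, 0, -3, 2, 1, 0, -6, 0, 0, 0, 0]
219 [-2, 0, 0, -3, 3, 0, 0, -3, 3, -1, 0, 0, 0, 2, 0, 0, -4, 3]
```

View pics/c_cage.png

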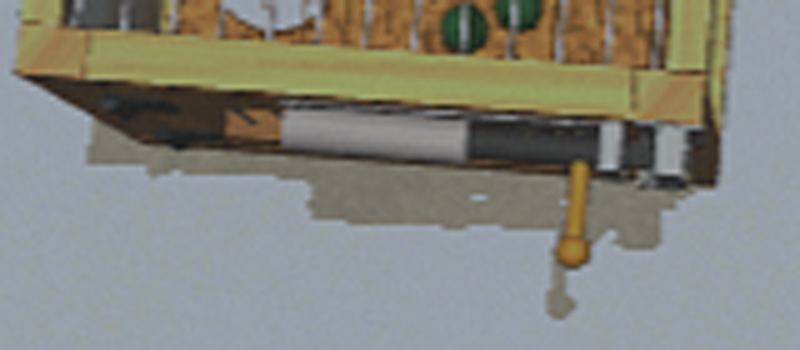

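View pics/c_beak.png

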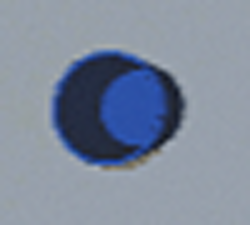

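```bash
python3 - <<'E'
from h import *
v=V('top0');P=v.cloud()
print('beaker',v.plane(173,261,.08),v.plane(172.5,261,.08))
# ball & neck pixel by brass colour
hsv=cv2.cvtColor(v.im,cv2.COLOR_RGB2HSV)
z=P[...,2];m=(z>.165)&(z<.19);m[:195]=0;m[220:]=0;m[:,:215]=0;m[:,240:]=0
for y in range(195,216):
    xs=np.where(m[y])[0]; 
    if len(xs): print(y,xs.min(),xs.max(),v.plane(xs.mean(),y,.172).round(4))
# cage top pts: front edge 
m=(z>.198)&(z<.216);m[:,:110]=0;m[:,280:]=0
pts=[]
for x in range(125,258,6):
    ys=np.where(m[:,x])[0]; yy=ys.max(); q=v.plane(x,yy+.5,.207); pts.append(q[:2])
pts=np.array(pts);print(pts.round(4))
k=np.polyfit(pts[:,1],pts[:,0],1);print(k,np.arctan(k[0]))
c=cv2.minAreaRect(v.plane(0,0,.2)[None,:2].astype(np.float32)) if 0 else None
ys,xs=np.where(m);Q=P[ys,xs][:,:2].astype(np.float32);print(cv2.minAreaRect(Q))
s=V('scene0')
cv2.imwrite('pics/c_s.png',cv2.resize(s.im[170:220,290:380,::-1],None,fx=8,fy=8,interpolation=2))
E
```

```text
beaker [0.4340325 0.1898348 0.08     ] [0.43401713 0.19117807 0.08      ]
195 229 238 [0.6012 0.0226 0.172 ]
196 229 232 [0.5985 0.0301 0.172 ]
197 228 231 [0.5959 0.0325 0.172 ]
198 228 231 [0.5934 0.0325 0.172 ]
199 228 231 [0.5908 0.0324 0.172 ]
200 228 231 [0.5883 0.0323 0.172 ]
201 228 230 [0.5857 0.0335 0.172 ]
202 228 231 [0.5832 0.0322 0.172 ]
203 228 231 [0.5807 0.0322 0.172 ]
204 228 231 [0.5781 0.0321 0.172 ]
205 228 231 [0.5756 0.032  0.172 ]
206 228 231 [0.573 0.032 0.172]
207 227 231 [0.5705 0.0332 0.172 ]
208 226 232 [0.5679 0.0331 0.172 ]
209 226 232 [0.5654 0.033  0.172 ]
210 226 232 [0.5629 0.033  0.172 ]
211 226 231 [0.5603 0.0342 0.172 ]
212 227 231 [0.5578 0.0328 0.172 ]
213 228 230 [0.5553 0.0328 0.172 ]
[[ 0.641   0.2867]
 [ 0.6412  0.272 ]
 [ 0.6389  0.2571]
 [ 0.6366  0.2423]
 [ 0.6367  0.2276]
 [ 0.6369  0.2128]
 [ 0.6346  0.198 ]
 [ 0.6348  0.1833]
 [ 0.635   0.1686]
 [ 0.6326  0.1538]
 [ 0.6328  0.139 ]
 [ 0.6305  0.1242]
 [ 0.6307  0.1095]
 [ 0.6283  0.0947]
 [ 0.6285  0.08  ]
 [ 0.6262  0.0652]
 [ 0.6264  0.0505]
 [ 0.0759  0.0217]
 [ 0.0761  0.008 ]
 [ 0.0762 -0.0058]
 [ 0.0764 -0.0195]
 [ 0.0765 -0.0332]
 [ 0.0767 -0.0469]]
[1.90658737 0.25697943] 1.0877434583553371
((0.5081875324249268, 0.12745310366153717), (0.8674361705780029, 0.35678210854530334), 0.04110535979270935)
```

View pics/c_s.png

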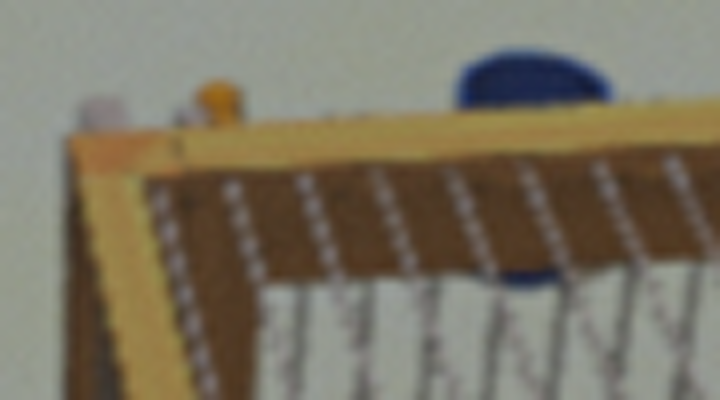

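Request:
{"op": "carry_out", "data": {"commands": "0 0 0 -0.067 0.087;0 0 0 -0.067 0.087;0 0 0 -0.067 0.087;0 0 0 -0.067 0.087;0 0 0 -0.066 0.087;0.02 -0.012 0 0 0.087;0.02 -0.012 0 0 0.087;0.02 -0.012 0 0 0.087;0.02 -0.012 0 0 0.087;0.02 -0.012 0 0 0.087"}}

```text
t: 1.15
tool_pos: [0.295, 0.472, 0.2332]
tcp_rot: [3.141, -0.001, -1.632]
force: [0.1, -0.1, -0.2]
width: 0.996
```

Request:
{"op": "carry_out", "data": {"commands": "0.03 -0.0175 0 0 0.087;0.03 -0.0175 0 0 0.087;0.03 -0.0175 0 0 0.087;0.03 -0.0175 0 0 0.087;0.03 -0.0175 0 0 0.087;0.03 -0.0175 0 0 0.087;0.03 -0.0175 0 0 0.087;0.03 -0.0175 0 0 0.087;0.03 -0.0164 0 0 0.087;0 0 0 0 0.087"}}

```text
t: 2.15
tool_pos: [0.4347, 0.1908, 0.2334]
tcp_rot: [3.141, -0.001, -1.637]
force: [-0.2, 1.6, -0.2]
width: 0.996
```

```bash
python3 - <<'E'
from h import *
o=r.get_obs();print(o['t'],o['tool_pos'],o['tcp_rot'],o['force'])
im,d,c=shot('wrist','w1');v=V('w1');print(v.o)
shot('top','t1')
E
```

```text
2.15 [0.43465541 0.19079419 0.23339164] [ 3.14107321e+00 -7.57381179e-04 -1.63712861e+00] [-0.19031091  1.57086432 -0.22860865]
[0.50254226 0.18779343 0.38475724]
```

View pics/w1.png

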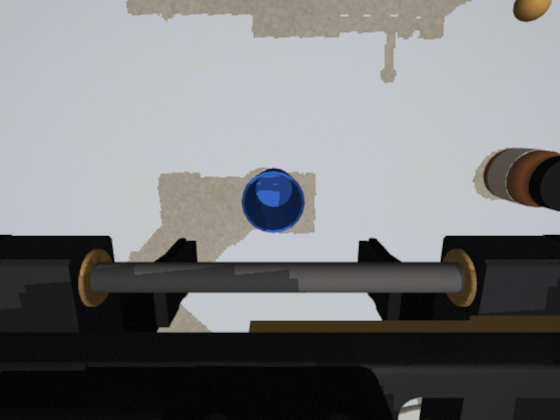

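The wrist view shows the beaker rim as a circle around (273,201), the jar at the right, and the knob ball at the top right corner (532,5).

```bash
python3 - <<'E'
from h import *
v=V('w1');hsv=cv2.cvtColor(v.im,cv2.COLOR_RGB2HSV)
m=((hsv[...,0]>100)&(hsv[...,0]<130)&(hsv[...,1]>110)).astype(np.uint8)
m[:150]=0;m[240:]=0;m[:,:200]=0;m[:,350:]=0
c=max(cv2.findContours(m,0,2)[0],key=cv2.contourArea);x,y,w,h=cv2.boundingRect(c);print(x,y,w,h,cv2.fitEllipse(c))
q=np.array([v.plane(a+.0,b,.08)[:2] for a,b in c[:,0]])
# rim: near side/wide points (lower half)
print(q.min(0),q.max(0)); 
sel=c[:,0,1]>195
(A,_,_,_)=np.linalg.lstsq(np.c_[2*q[sel],np.ones(sel.sum())],(q[sel]**2).sum(1),rcond=None);print('circ low',A[:2],np.sqrt(A[2]+A[:2]@A[:2]))
P=v.cloud();s=P[150:240,230:320].reshape(-1,3);s=s[(s[:,2]>.074)&(s[:,2]<.086)];print('depth rim',len(s),(s.min(0)+s.max(0))/2,np.ptp(s,axis=0))
E
```

```text
242 169 62 64 ((272.7868347167969, 200.8626708984375), (60.454437255859375, 61.50454330444336), 5.532257080078125)
[0.40356741 0.16660912] [0.46642145 0.22633849]
circ low [0.43379251 0.19630769] 0.029603477862123813
depth rim 725 [0.43339158 0.19605643 0.07817335] [0.06084061 0.06082291 0.00825162]
```

Request:
{"op": "carry_out", "data": {"commands": "-0.003 0.001 0.01 0 0.087;-0.002 0 0.022 0 0.087;0 0 0.025 0 0.087;0 0 0.025 0 0.087;0 0 0.025 0 0.087;0 0 0.025 0 0.087;0 0 0.022 0 0.087;0 0 0.018 0 0.087;0 0 0.012 0 0.087;0 0 0.006 0 0.087", "force": 8}}

```text
t: 3.25
tool_pos: [0.4321, 0.1994, 0.0418]
tcp_rot: [3.139, -0.002, -1.631]
force: [0.2, 0.1, 0.6]
width: 1.003
```

Request:
{"op": "carry_out", "data": {"commands": "0 0 0 0 0.078;0 0 0 0 0.07;0 0 0 0 0.065;0 0 0 0 0.06;0 0 0 0 0.055;0 0 0 0 0.05;0 0 0 0 0.045;0 0 0 0 0.045;0 0 0 0 0.045;0 0 0 0 0.045", "force": 8}}

```text
t: 4.25
tool_pos: [0.4337, 0.1991, 0.0439]
tcp_rot: [-3.141, 0.0, -1.632]
force: [-0.2, -2.1, 5.4]
width: 0.685
```

Request:
{"op": "carry_out", "data": {"commands": "0 0 -0.005 0 0.045;0 0 -0.01 0 0.045;0 0 -0.015 0 0.045;0 0 -0.02 0 0.045;0 0 -0.02 0 0.045;0 0 -0.02 0 0.045;0 0 -0.02 0 0.045;0 0 -0.02 0 0.045;0 0 -0.01 0 0.045;0 0 0 0 0.045"}}

```text
t: 5.25
tool_pos: [0.4339, 0.1997, 0.185]
tcp_rot: [-3.139, 0.003, -1.633]
force: [-0.1, 0.6, -0.5]
width: 0.685
```

```bash
python3 - <<'E'
from h import *
o=r.get_obs();print(o['t'],o['tool_pos'],o['tcp_rot'],o['force'],o['width'])
shot('wrist','w2');shot('scene','s2')
E
```

```text
5.25 [0.43386926 0.19965247 0.18498464] [-3.13924939e+00  2.67029751e-03 -1.63251175e+00] [-0.12917421  0.64613286 -0.49389546] 0.6852709220558646
```

View pics/w2.png

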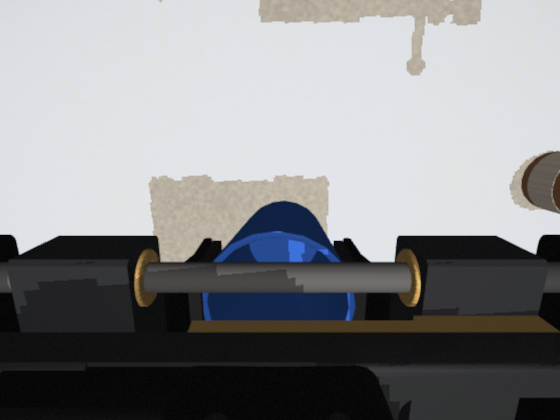

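View pics/s2.png

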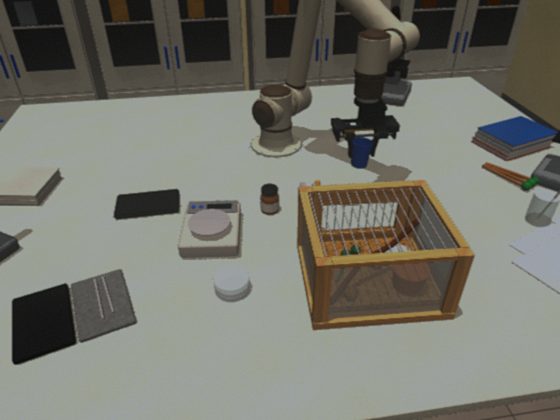

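Request:
{"op": "carry_out", "data": {"commands": "0.008 -0.0027 0 0 0.045;0.015 -0.0051 0 0 0.045;0.02 -0.0069 0 0 0.045;0.025 -0.0086 0 0 0.045;0.028 -0.0096 0 0 0.045;0.028 -0.0096 0 0 0.045;0.028 -0.0096 0 0 0.045;0.028 -0.0096 0 0 0.045;0.028 -0.0096 0 0 0.045;0.028 -0.0096 0 0 0.045"}}

```text
t: 6.35
tool_pos: [0.499, -0.0433, 0.1824]
tcp_rot: [3.139, -0.001, -1.633]
force: [0.3, -0.0, -1.3]
width: 0.685
```

Request:
{"op": "carry_out", "data": {"commands": "0.028 -0.0096 0 0 0.045;0.028 -0.0096 0 0 0.045;0.028 -0.0096 0 0 0.045;0.028 -0.0096 0 0 0.045;0.028 -0.0096 0 0 0.045;0.026 -0.009 0 0 0.045;0.022 -0.0075 0 0 0.045;0.018 -0.0062 0 0 0.045;0.012 -0.004 0 0 0.045;0.0114 -0.004 0 0 0.045"}}

```text
t: 7.35
tool_pos: [0.5634, -0.2761, 0.1823]
tcp_rot: [3.139, 0.001, -1.633]
force: [-1.1, 0.3, -1.0]
width: 0.684
```

Request:
{"op": "carry_out", "data": {"commands": "0 0 0 0 0.045;0 0 0 0 0.045;0 0 0 0 0.045;0 0 0 0 0.045;0 0 0 0 0.045;0 0 0 0 0.045;0 0 0 0 0.045;0 0 0 0 0.045;0 0 0 0 0.045;0 0 0 0 0.045"}}

```text
t: 8.35
tool_pos: [0.5639, -0.2753, 0.1835]
tcp_rot: [3.142, 0.0, -1.633]
force: [-1.1, 0.2, -0.9]
width: 0.689
```

```bash
python3 - <<'E'
from h import *
o=r.get_obs();print(o['t'],o['tool_pos'],o['tcp_rot'],o['force'],o['width'])
shot('wrist','w3');shot('top','t3')
E
```

```text
8.35 [ 0.56390966 -0.27530892  0.18353767] [ 3.14156033e+00  4.09170740e-06 -1.63260639e+00] [-1.11837581  0.21982852 -0.87750054] 0.6894361091525466
```

View pics/w3.png

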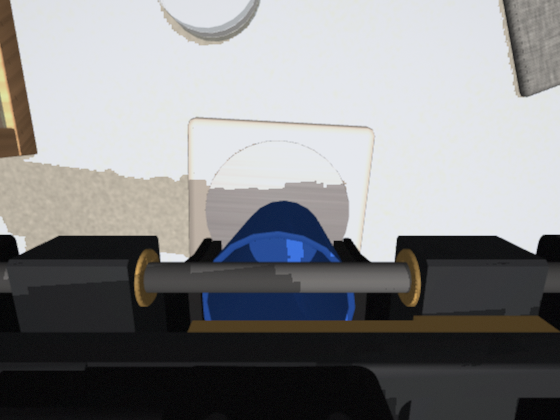

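View pics/t3.png

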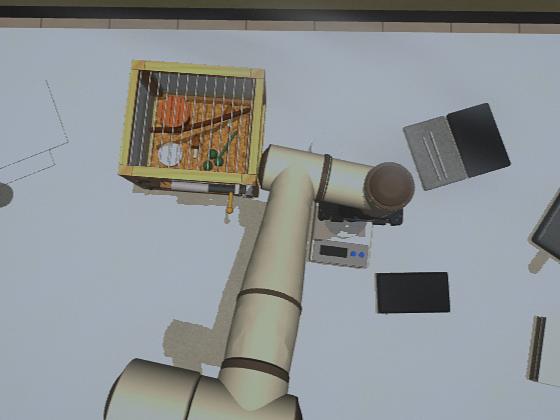

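The wrist view shows the beaker held over the pan. The pan disc runs from column 206 to 349 at row 210, and its far edge is at row 139.

```bash
python3 - <<'E'
from h import *
v=V('w3')
a=np.array([v.plane(u,w,.077)[:2] for u,w in [(206,210),(349,208),(278,139.5),(228,160),(327,158)]])
print(a); print((a[0]+a[1])/2,np.linalg.norm(a[0]-a[1]))
A=np.linalg.lstsq(np.c_[2*a,np.ones(5)],(a**2).sum(1),rcond=None)[0];print(A[:2],np.sqrt(A[2]+A[:2]@A[:2]))
P=v.cloud();s=P[130:225,195:360].reshape(-1,3);s=s[(s[:,2]>.071)&(s[:,2]<.083)];print(s.min(0),s.max(0),s[:,2].mean())
E
```

```text
[[ 0.57065032 -0.21534527]
 [ 0.56497439 -0.33370425]
 [ 0.62390769 -0.27844172]
 [ 0.61045574 -0.23766115]
 [ 0.60712015 -0.31650193]]
[ 0.56781236 -0.27452476] 0.11849500143892638
[ 0.56463756 -0.27463115] 0.059316442766263106
[ 0.55117582 -0.33366159  0.07461672] [ 0.62300227 -0.2146273   0.07954386] 0.07730596278289585
```

Request:
{"op": "carry_out", "data": {"commands": "0 0 0.005 0 0.045;0 0 0.008 0 0.045;0 0 0.008 0 0.045;0 0 0.008 0 0.045;0 0 0.008 0 0.045;0 0 0.006 0 0.045;0 0 0.005 0 0.045;0 0 0.004 0 0.045;0 0 0.003 0 0.045;0 0 0 0 0.045"}}

```text
t: 9.45
tool_pos: [0.5638, -0.2752, 0.1282]
tcp_rot: [3.141, 0.0, -1.633]
force: [-0.2, 1.1, -0.9]
width: 0.689
```

Request:
{"op": "carry_out", "data": {"commands": "0 0 0.0015 0 0.045;0 0 0.0015 0 0.045;0 0 0.001 0 0.045;0 0 0.001 0 0.045;0 0 0.001 0 0.045;0 0 0.001 0 0.045;0 0 0.001 0 0.045;0 0 0 0 0.045;0 0 0 0 0.045;0 0 0 0 0.045"}}

```text
t: 10.45
tool_pos: [0.564, -0.2753, 0.1206]
tcp_rot: [-3.141, -0.0, -1.633]
force: [-0.6, -0.5, -0.4]
width: 0.686
```

```bash
python3 - <<'E'
from h import *
o=r.get_obs();print(o['t'],o['tool_pos'],o['tcp_rot'],o['force'],o['width'])
shot('scene','s4');v=V('s4');cv2.imwrite('pics/c_s4.png',cv2.resize(v.im[120:260,160:300,::-1],None,fx=4,fy=4,interpolation=2))
E
```

```text
10.45 [ 0.56399561 -0.27530247  0.12062808] [-3.14147781e+00 -6.11954676e-05 -1.63254128e+00] [-0.60012855 -0.52590808 -0.40215227] 0.6855020484022886
```

View pics/c_s4.png

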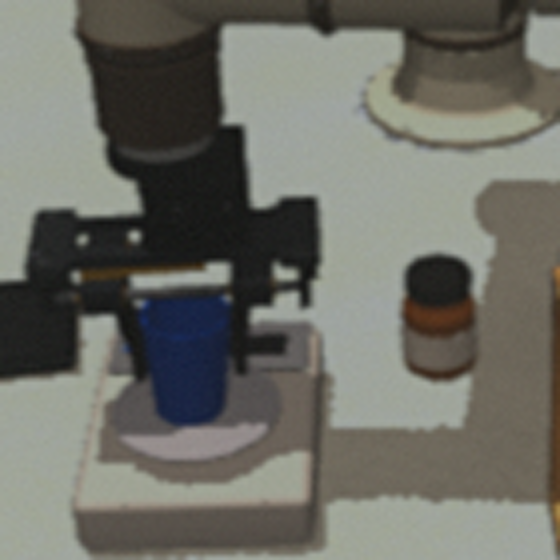

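Request:
{"op": "carry_out", "data": {"commands": "0 0 0.001 0 0.045;0 0 0.001 0 0.045;0 0 0.0005 0 0.045;0 0 0 0 0.045;0 0 0 0 0.045;0 0 0 0 0.045;0 0 0 0 0.045;0 0 0 0 0.045;0 0 0 0 0.045;0 0 0 0 0.045"}}

```text
t: 11.5
tool_pos: [0.564, -0.2753, 0.118]
tcp_rot: [-3.142, -0.0, -1.633]
force: [-0.2, -0.5, -0.3]
width: 0.684
```

```bash
python3 - <<'E'
from h import *
o=r.get_obs();print(o['t'],o['tool_pos'],o['force'],o['width'])
shot('wrist','w5');v=V('w5');P=v.cloud()
p=P[130:205,150:380].reshape(-1,3);s=p[(p[:,2]>.066)&(p[:,2]<.084)];print(np.percentile(s[:,2],[5,25,50,75,95]),len(s))
E
```

```text
11.5 [ 0.56395643 -0.27532507  0.11804982] [-0.1718435  -0.46220638 -0.27714317] 0.6844893824999195
[0.07313259 0.0737672  0.07420939 0.07464713 0.07531695] 7725
```

View pics/w5.png

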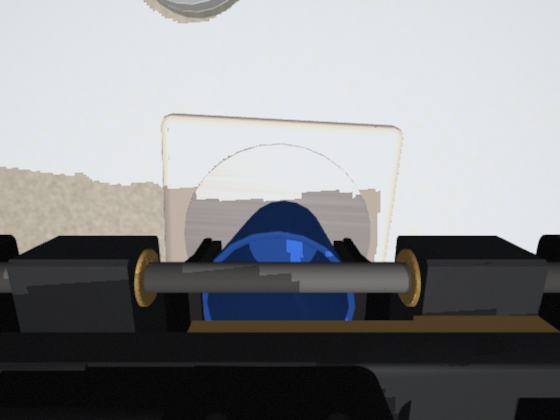

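The pan has sunk from 77.3 to 74.2 mm, which is just the beaker's weight, so I'm opening slowly.

Request:
{"op": "carry_out", "data": {"commands": "0 0 0 0 0.062;0 0 0 0 0.064;0 0 0 0 0.066;0 0 0 0 0.069;0 0 0 0 0.073;0 0 0 0 0.078;0 0 0 0 0.083;0 0 0 0 0.087;0 0 0 0 0.087;0 0 0 0 0.087"}}

```text
t: 12.55
tool_pos: [0.5639, -0.2753, 0.1181]
tcp_rot: [-3.142, 0.0, -1.633]
force: [-0.6, -0.1, 1.2]
width: 0.994
```

Request:
{"op": "carry_out", "data": {"commands": "0 0 -0.003 0 0.087;0 0 -0.007 0 0.087;0 0 -0.015 0 0.087;0 0 -0.02 0 0.087;0 0 -0.025 0 0.087;0 0 -0.025 0 0.087;0 0 -0.025 0 0.087;0 0 -0.015 0 0.087;0 0 -0.01 0 0.087;0 0 0 0 0.087"}}

```text
t: 13.55
tool_pos: [0.5645, -0.2755, 0.265]
tcp_rot: [-3.138, -0.001, -1.632]
force: [0.2, -0.1, -0.9]
width: 0.996
```

```bash
python3 - <<'E'
from h import *
o=r.get_obs();print(o['t'],o['tool_pos'],o['tcp_rot'],o['force'],o['width'])
shot('wrist','w6');v=V('w6');P=v.cloud().reshape(-1,3)
n=(abs(P[:,0]-.5645)<.06)&(abs(P[:,1]+.2746)<.06)
s=P[n&(P[:,2]>.066)&(P[:,2]<.084)];print(np.median(s[:,2]),len(s))
s=P[n&(P[:,2]>.146)&(P[:,2]<.165)];print('rim',(s.min(0)+s.max(0))/2,np.ptp(s,axis=0),len(s))
E
```

```text
13.55 [ 0.5645287  -0.27549616  0.26501719] [-3.13812621e+00 -8.22712442e-04 -1.63241441e+00] [ 0.20925539 -0.1487823  -0.92210419] 0.9961428446713426
0.07361915425851817 6402
rim [ 0.56419703 -0.27809563  0.15083204] [0.06106622 0.06059578 0.00957112] 1012
```

View pics/w6.png

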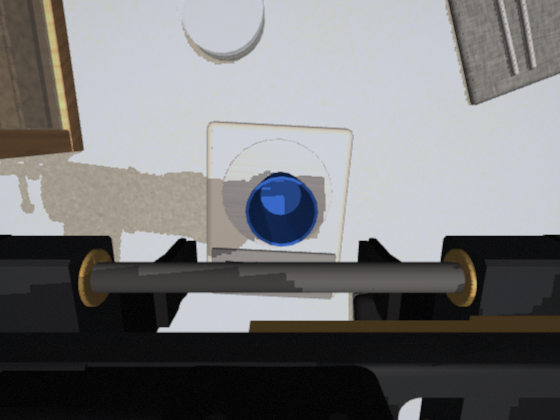

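Request:
{"op": "carry_out", "data": {"commands": "-0.01 0.0008 0 0 0.087;-0.025 0.0019 0 0 0.087;-0.038 0.0029 0 0 0.075;-0.038 0.0029 0 0 0.06;-0.038 0.0029 0 0 0.05;-0.038 0.0029 0 0 0.045;-0.038 0.0029 0 0 0.045;-0.035 0.0027 0 0 0.045;-0.03 0.0023 0 0 0.045;-0.0166 0.0014 0 0 0.045", "force": 20}}

```text
t: 14.6
tool_pos: [0.5584, 0.0346, 0.2619]
tcp_rot: [3.139, -0.0, -1.63]
force: [-0.8, 0.4, 0.1]
width: 0.524
```

Request:
{"op": "carry_out", "data": {"commands": "0 0 0 0 0.045;0 0 0 0 0.045;0 0 0 0 0.045;0 0 0 0 0.045;0 0 0 0 0.045;0 0 0 0 0.045;0 0 0 0 0.045;0 0 0 0 0.045;0 0 0 0 0.045;0 0 0 0 0.045"}}

```text
t: 15.6
tool_pos: [0.5593, 0.0322, 0.263]
tcp_rot: [3.142, 0.0, -1.633]
force: [-0.1, -0.6, 0.1]
width: 0.517
```

```bash
python3 - <<'E'
from h import *
o=r.get_obs();print(o['t'],o['tool_pos'],o['tcp_rot'],o['force'],o['width'])
shot('wrist','w7');v=V('w7');print(v.px([.584,.032,.172]))
E
```

```text
15.6 [0.55929661 0.03217642 0.2630355 ] [ 3.14154027e+00  6.15626206e-06 -1.63262303e+00] [-0.13689037 -0.58438353  0.09331434] 0.5166632254087768
(np.float64(277.08875249908056), np.float64(187.48997023623812))
```

View pics/w7.png

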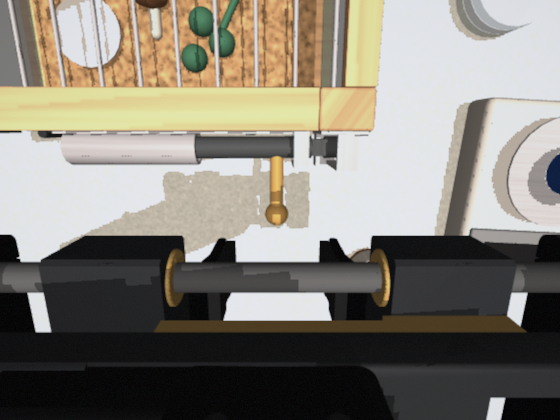

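The knob neck is at column 277, rows 157 to 205, and lines up exactly with the tool. The ball is at (277,213).

```bash
python3 - <<'E'
from h import *
v=V('w7')
print(v.plane(276.5,213,.172),v.plane(277,170,.172))
P=v.cloud();print(P[160:225:6,277].round(4))
a=v.plane(100,131,.207);b=v.plane(370,131,.207);print(a,b,(a-b)[0]/(a-b)[1])
s=P[190:205,270:284].reshape(-1,3);s=s[s[:,2]>.16];print(s.mean(0),s[:,2].max())
E
```

```text
[0.56387621 0.03371344 0.172     ] [0.5973636  0.03123541 0.172     ]
[[0.6054 0.0307 0.1778]
 [0.601  0.031  0.1776]
 [0.5965 0.0313 0.1768]
 [0.5921 0.0316 0.1776]
 [0.5876 0.0318 0.1773]
 [0.5832 0.0321 0.1781]
 [0.5785 0.0324 0.1777]
 [0.5739 0.0327 0.1777]
 [0.5696 0.033  0.179 ]
 [0.5656 0.0332 0.1818]
 [0.561  0.0335 0.1818]]
[0.63297651 0.14030155 0.207     ] [ 0.62244539 -0.028806    0.207     ] 0.06227464326001954
[0.57772288 0.03245078 0.17763316] 0.41444102542494987
```

Request:
{"op": "carry_out", "data": {"commands": "-0.0006 -0.007 0 0 0.045;-0.0006 -0.009 0 0 0.045;-0.0006 -0.0096 0 0 0.045;0 0 0.01 0 0.04;0 0 0.016 0 0.035;0 0 0.019 0 0.035;0 0 0.019 0 0.035;0 0 0.015 0 0.035;0 0 0.01 0 0.035;0 0 0.006 0 0.035"}}

```text
t: 16.65
tool_pos: [0.5845, 0.0322, 0.1666]
tcp_rot: [3.14, -0.001, -1.633]
force: [0.2, -0.1, -0.3]
width: 0.399
```

Request:
{"op": "carry_out", "data": {"commands": "0 0 0.004 0 0.035;0 0 0 0 0.035;0 0 0 0 0.03;0 0 0 0 0.025;0 0 0 0 0.02;0 0 0 0 0.015;0 0 0 0 0.01;0 0 0 0 0.005;0 0 0 0 0.005;0 0 0 0 0.005", "force": 15}}

```text
t: 17.65
tool_pos: [0.5849, 0.0322, 0.1641]
tcp_rot: [3.141, -0.0, -1.633]
force: [-0.1, -1.5, 0.3]
width: 0.102
```

```bash
python3 - <<'E'
from h import *
o=r.get_obs();print(o['t'],o['tool_pos'],o['tcp_rot'],o['force'],o['wrist_torque'],o['width'])
shot('wrist','w8')
E
```

```text
17.65 [0.58489702 0.03218369 0.16409025] [ 3.14140198e+00 -2.84617465e-04 -1.63268254e+00] [-0.09187082 -1.50856699  0.27736006] [-0.32955547  0.00359834  0.0117307 ] 0.10188530314021527
```

View pics/w8.png

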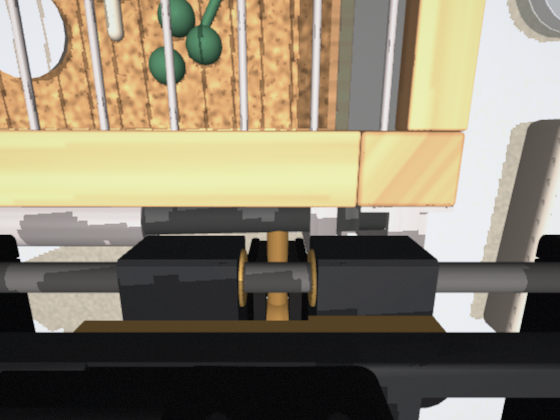

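The neck is between the pads. Now I lift 8.5 mm.

Request:
{"op": "carry_out", "data": {"commands": "0 0 0 0 0.005;0 0 0 0 0.005;0 0 -0.001 0 0.005;0 0 -0.0015 0 0.005;0 0 -0.0015 0 0.005;0 0 -0.0015 0 0.005;0 0 -0.0015 0 0.005;0 0 -0.0015 0 0.005;0 0 0 0 0.005;0 0 0 0 0.005", "force": 25}}

```text
t: 18.7
tool_pos: [0.5849, 0.0324, 0.1726]
tcp_rot: [3.141, -0.0, -1.633]
force: [-0.0, -2.0, -2.6]
width: 0.103
```

```bash
python3 - <<'E'
from h import *
o=r.get_obs();print(o['t'],o['tool_pos'],o['tcp_rot'],o['force'],o['wrist_torque'],o['width'])
E
```

```text
18.7 [0.58488605 0.03239171 0.17259109] [ 3.14143802e+00 -2.84737869e-06 -1.63261033e+00] [-0.04172179 -2.03467275 -2.60494225] [-0.5372879   0.06166571 -0.06093625] 0.10333370662276954
```

Request:
{"op": "carry_out", "data": {"commands": "-0.001 0 0 0 0.005;-0.002 0 0 0 0.005;-0.002 0 0 0 0.005;-0.002 0 0 0 0.005;-0.002 0 0 0 0.005;-0.002 0 0 0 0.005;-0.002 0 0 0 0.005;-0.002 0 0 0 0.005;-0.002 0 0 0 0.005;-0.001 0 0 0 0.005"}}

```text
t: 19.7
tool_pos: [0.5861, 0.0506, 0.1725]
tcp_rot: [3.142, 0.0, -1.632]
force: [-0.3, -0.5, -2.2]
width: 0.102
```

```bash
python3 - <<'E'
from h import *
o=r.get_obs();print(o['t'],o['tool_pos'],o['tcp_rot'],o['force'],o['wrist_torque'],o['width'])
shot('wrist','w9')
E
```

```text
19.7 [0.58609379 0.05057987 0.17252367] [ 3.14154857e+00  2.23714690e-06 -1.63243365e+00] [-0.3449813  -0.49556595 -2.21814497] [-0.54458812  0.09009933  0.02396053] 0.10236183701084837
```

View pics/w9.png

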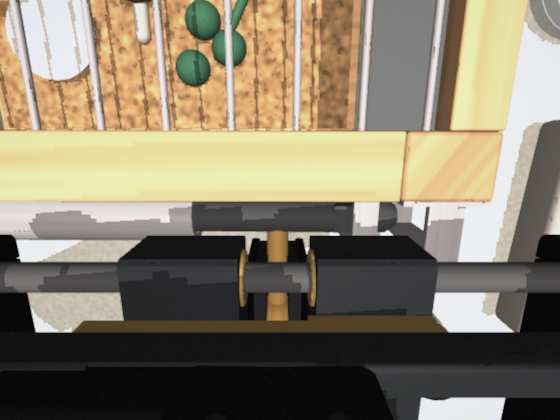

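Request:
{"op": "carry_out", "data": {"commands": "-0.002 0 0 0 0.005;-0.003 0 0 0 0.005;-0.003 0 0 0 0.005;-0.003 0 0 0 0.005;-0.003 0 0 0 0.005;-0.003 0 0 0 0.005;-0.003 0 0 0 0.005;-0.002 0 0 0 0.005;-0.001 0 0 0 0.005;-0.001 0 0 0 0.005"}}

```text
t: 20.75
tool_pos: [0.5876, 0.0744, 0.1725]
tcp_rot: [3.142, 0.0, -1.633]
force: [-0.8, -1.4, -3.7]
width: 0.103
```

Request:
{"op": "carry_out", "data": {"commands": "-0.0005 0 0 0 0.005;-0.0005 0 0 0 0.005;-0.0005 0 0 0 0.005;-0.0005 0 0 0 0.005;-0.0005 0 0 0 0.005;0 0 0 0 0.005;0 0 0 0 0.005;0 0 0 0 0.005;0 0 0 0 0.005;0 0 0 0 0.005"}}

```text
t: 21.75
tool_pos: [0.587, 0.075, 0.1724]
tcp_rot: [3.139, -0.003, -1.633]
force: [-0.3, -7.6, -2.7]
width: 0.101
```

```bash
python3 - <<'E'
from h import *
o=r.get_obs();print(o['t'],o['tool_pos'],o['tcp_rot'],o['force'],o['wrist_torque'],o['width'])
shot('wrist','w10')
E
```

```text
21.75 [0.58696401 0.07498862 0.17239129] [ 3.13941895e+00 -2.77065806e-03 -1.63335475e+00] [-0.25445163 -7.64516314 -2.72123803] [-2.22284086  0.24890886 -0.06581346] 0.10067756932218068
```

View pics/w10.png

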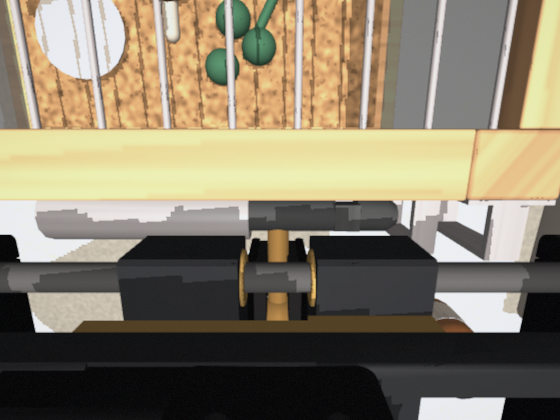

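The bolt is at its stop: 43 mm of draw seen and the force rose to 7.6 N. The nose is clear of the keeper, so I swing the gate about the hinge.

Request:
{"op": "carry_out", "data": {"commands": "-0.0002 0.001 0 0.005 0.005;-0.0004 0.002 0 0.01 0.005;-0.00062 0.003 0 0.015 0.005;-0.00062 0.003 0 0.015 0.005;-0.00062 0.003 0 0.015 0.005;-0.00062 0.003 0 0.015 0.005;-0.00062 0.003 0 0.015 0.005;-0.00062 0.003 0 0.015 0.005;-0.0004 0.002 0 0.01 0.005;-0.0002 0.001 0 0.005 0.005"}}

```text
t: 22.8
tool_pos: [0.5637, 0.083, 0.1725]
tcp_rot: [3.14, -0.003, -1.754]
force: [0.4, -6.3, -2.8]
width: 0.105
```

```bash
python3 - <<'E'
from h import *
o=r.get_obs();p=o['tool_pos'];print(o['t'],p,o['tcp_rot'],o['force'],o['wrist_torque'],o['width'])
h=np.array([.6413,.272]);d=p[:2]-h;print('radius',np.hypot(*d),'ang',np.arctan2(-d[0],-d[1])-np.arctan2(.6413-.587,.272-.075))
shot('wrist','w11')
E
```

```text
22.8 [0.56371672 0.08295083 0.17249382] [ 3.14019470e+00 -2.54113846e-03 -1.75356031e+00] [ 0.37800541 -6.27795617 -2.8193951 ] [-2.07783439  0.17223535 -0.00856309] 0.10542837954819195
radius 0.20434958547032087 ang 0.12047229336262288
```

View pics/w11.png

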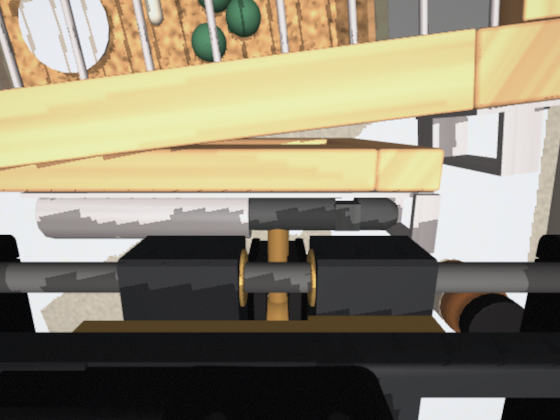

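The gate is opening, 0.12 rad so far, with the bolt nose clear of the keeper.

Request:
{"op": "carry_out", "data": {"commands": "-0.0002 0.001 0 0.005 0.005;-0.0004 0.002 0 0.01 0.005;-0.0006 0.003 0 0.015 0.005;-0.0006 0.003 0 0.015 0.005;-0.0006 0.003 0 0.015 0.005;-0.0006 0.003 0 0.015 0.005;-0.0006 0.003 0 0.015 0.005;-0.0006 0.003 0 0.015 0.005;-0.0006 0.003 0 0.015 0.005;-0.0006 0.003 0 0.015 0.005"}}

```text
t: 23.85
tool_pos: [0.539, 0.0951, 0.1725]
tcp_rot: [3.141, -0.002, -1.889]
force: [-0.2, -5.5, -3.0]
width: 0.108
```

Request:
{"op": "carry_out", "data": {"commands": "-0.0006 0.003 0 0.015 0.005;-0.0006 0.003 0 0.015 0.005;-0.0004 0.002 0 0.01 0.005;-0.0002 0.001 0 0.005 0.005;0 0 0 0 0.005;0 0 0 0 0.005;0 0 0 0 0.005;0 0 0 0 0.005;0 0 0 0 0.005;0 0 0 0 0.005"}}

```text
t: 24.85
tool_pos: [0.5312, 0.0998, 0.1725]
tcp_rot: [3.141, -0.002, -1.933]
force: [0.0, -5.3, -2.6]
width: 0.107
```

```bash
python3 - <<'E'
from h import *
o=r.get_obs();p=o['tool_pos'];print(o['t'],p,o['tcp_rot'],o['force'],o['wrist_torque'],o['width'])
h=np.array([.6413,.272]);d=p[:2]-h;print('radius',np.hypot(*d),'ang',np.arctan2(-d[0],-d[1])-np.arctan2(.6413-.587,.272-.075))
shot('wrist','w12');shot('top','t12');shot('scene','s12')
E
```

```text
24.85 [0.53115554 0.09983311 0.17253044] [ 3.14088942e+00 -1.77843443e-03 -1.93311536e+00] [ 0.0187245  -5.26907238 -2.63397071] [-1.61599942  0.13340455 -0.06290547] 0.10709306600067088
radius 0.2043850245298673 ang 0.30018265317252024
```

View pics/w12.png

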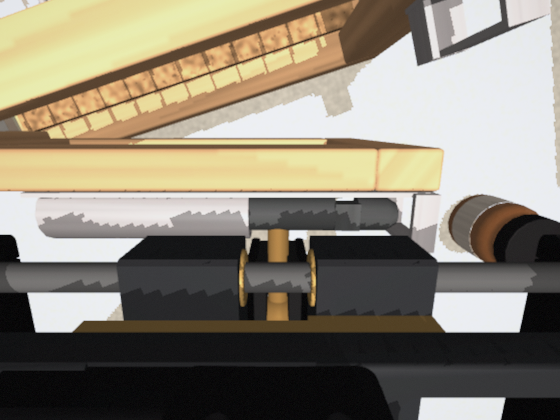

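View pics/t12.png

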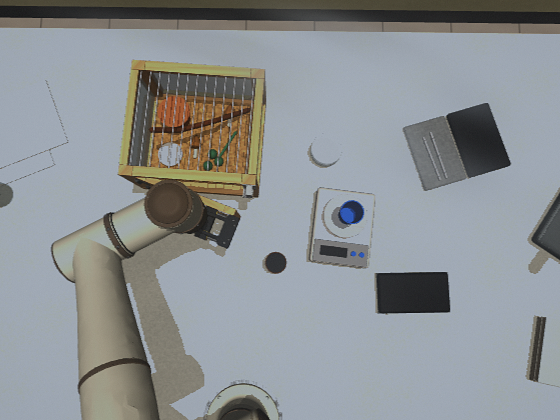

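View pics/s12.png

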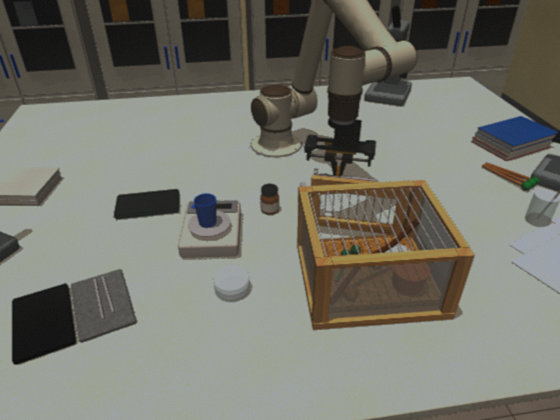

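All three views agree. The gate is at 0.300 rad, the knob is gripped, and the beaker stands at (350,212) in the top view. The jar (275,263), dishes (325,151) and case (413,292) are where they started.

```bash
python3 - <<'E'
from h import *
v=V('t12');P=v.cloud().reshape(-1,3)
n=(abs(P[:,0]-.5645)<.05)&(abs(P[:,1]+.2746)<.05);s=P[n&(P[:,2]>.143)&(P[:,2]<.165)];print('rim',(s.min(0)+s.max(0))/2,len(s))
a=V('w12');p=a.plane(100,191,.192);q=a.plane(400,191,.192);d=p-q;print('gate yaw open',np.arctan2(d[0],d[1])-.0622)
workorder.sign_off();o=r.get_obs();print(o['t'],o['tool_pos'],o['force'],o['width'])
E
```

```text
rim [ 0.56508717 -0.27886186  0.15026846] 121
gate yaw open 0.3009359131940421
the job is handed in; nothing more can be done
the job is handed in; nothing more can be done
```

The job is done and handed in at about 25 s of the 54 s allowed.

- **Beaker:** it stands upright and released on the balance pan. Its rim measures 3–4 mm off the pan's centre in y and under 1 mm in x, and I left that small offset uncorrected. Under it the pan sank about 3 mm, which is the beaker's weight alone.
- **Bolt:** I gripped the knob's neck, lifted it 8.5 mm and drew it about 43 mm to the stop. The force rose to 7.6 N at the stop. The bolt's initial draw was not known exactly (0 to 3 mm), so "fully drawn" rests on that stop force and on the nose being seen clear of the keeper.
- **Gate:** I swung it about its hinge to 0.300 rad by the arm's position and 0.301 rad by the camera, a gap of about 8 cm. The knob was still gripped at 25 N when I handed in.
- **Rest of the scene:** the jar, dishes and kit case looked unmoved in the last top view. The reading I tried after hand-in was refused, so the final second is not confirmed by a measurement. No check failed.

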